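Make up a sampling kit and a balance-check kit

ROBOT

A 7-joint arm with a two-finger parallel gripper is mounted at the origin on a cart in front of the work surface, level with it; the furniture and walls round the work are solid. World frame = base frame: x ahead of the robot, y to its left, z up, the work surface at z = 0. Lengths are in m, angles in rad, forces in N, time in s.
With the tool pointing down it reaches from about 0.425 to 0.8 m from the base axis. Payload 8.3 kg.
Tool frame: the origin (TCP) lies at the very end of the fingers, on their centre line; the grasp point (between the pads) lies 19 mm behind it; y points along the fingers, x is the direction in which the jaws open and shut, and the axes are right-handed (so a half turn about y gives the same grasp; the last joint's range is limited). The gripper opens to 85 mm and grips with 20 to 120 N. Pads are 22 mm wide; open, the fingers measure 114 mm over their backs; the gripper's body (76 mm by 85 mm) begins 54 mm behind the grasp point. The pads swing forward as they close: fully open they stand 13 mm farther back than shut.
Start: joints at [-1.205, 0.383, 0.016, 1.37, -0.006, 1.388, -0.046], TCP at [0.26, 0.568, 0.231] pointing down, gripper open.
Joint ranges: [-2.95, 2.95], [-0.25, 2.06], [-1.52, 1.56], [0.18, 2.33], [-1.44, 4.58], [0.02, 2.06], [-3.01, 3.01]. Speed limits (rad/s): [2.39, 2.39, 3.01, 3.01, 3.14, 3.14, 3.14].

INTERFACE

Orientations are given as a rotation vector (axis times angle).
In Python, from workcell import r, eyes gives the robot as it stands.
- The arm moves only by the tool drive_tool, never from a script. Its argument "increments" is a list of rows, each a list of 4 numbers: the shift along the tool's x, y, z in m, then the turn about the tool's y in rad. In form: [[dx, dy, dz, twist], ...]. A call has 1 to 10 rows; each row shifts and turns the commanded pose from where the row before left it, along the tool's axes as they then stand; what a row does not reach is not made up. A row lasts 1/12 s, in which the tool goes at most 41.7 mm and 7.16 degrees, less where a joint would pass 70% of its speed; a pose out of reach is approached as far as the arm can. A call is refused whole if a number of a shift passes 0.0417 or a number of a turn 0.125, either way. A call with a gripper value outside its range is refused whole. "claw" is the finger opening in m, from 0 to 0.0854, set as the call begins (left out, the last holds). The fingers move at their own pace and stop on an object; the grip force is fixed at half the most. Time passes only in rows, so rows that do not move let the fingers close. It gives the time, the measured TCP pose, the force and the opening at its end, in the units of the state.
- r.sense(): the state, without advancing time (a new reading comes with each control period).
- eyes.get_image(name): name is "scene" or "top" or "wrist"; returns a dict with "frame" (480x640x3 uint8, red, green, blue), "intrinsics" (3x3 intrinsics, pixels), "camera_from_world" (4x4, takes a point from world to camera coordinates). Camera axes: x right, y down, z forward; pixel columns grow to the right and rows downward; lengths in m; the calibration is good to about 2 mm. The wrist camera is an equidistant fisheye: a pixel r from the principal point sees the ray r / f radians off the axis. A picture is of the moment at which its call begins. There is no depth.
- r.hand_in(): hands the job in, once; it reports no verdict.
The state is a dict: "time": time; "q": joint angles; "joint_velocities": joint speeds; "tau": joint torques, N m; "position": TCP position; "orientation": TCP orientation; "ft_force": force on the tool from outside, world axes, zero at the start; "ft_torque": the same for the moment, N m; "grip_width": finger opening in m.
Only numpy, scipy, OpenCV 4.12 (cv2) and the standard library are available. Lean on these libraries where they do the work, as an engineer would, in place of code of your own. Each camera call takes 0.05 s, during which the arm holds its last target. There are 200 camera calls.

TASK

Make up the two kits from the stock on the worktop. Sampling kit, in the long white tray: stand the jar upright near one end and the slim bottle upright near the other end (whichever way round), and only then set the wooden packing block flat on the tray's floor in the gap between them, lengthwise along the tray, so that nothing can shift. Balance-check kit, in the round steel tray: stand the larger weight upright and lay the code reader flat, both on its floor and well inside the rim, at any time; leave the small weight and the two white lidded boxes where they are.

Things in the scene. Friction and masses are not known exactly. Their poses are not given: they have to be found in the camera images.
- long_tray: Target of the sampling kit: the long, narrow, shallow white tray, 62 x 160 mm at the walls (the lip up to 70 x 168 mm), fixed to the worktop. Origin: centre of its underside, on the worktop. Its y axis runs along its length, x across, z up. Floor 2 mm thick, walls 2 mm thick, rim 22 mm above the worktop; the inside is 58 mm (x) by 156 mm (y), so along y from -78 to +78 mm. Its place and yaw vary.
- round_tray: Target of the balance-check kit: the round, very shallow steel tray, 190 mm across, fixed to the worktop. Origin: centre of its underside, on the worktop; z up. Floor 4 mm thick and flat out to 85 mm from the centre, rim 12 mm above the worktop. Its place varies.
- jar_mid (a point): Stock: the wide, low amber glass jar with a white cap, standing, round, 42 mm diameter over its whole height, 56 mm high. Its z axis points up when it stands as it does at the start; the point is its centre, half-way up.
- slim_bottle_mid (a point): Stock: the slim amber glass bottle with a white cap, standing, round, 30 mm diameter over its whole height, 75 mm high. Its z axis points up when it stands as it does at the start; the point is its centre, half-way up.
- packing_block_mid (a point): Stock: the plain wooden packing block with rounded edges, 30 mm (x) by 60 mm (y) by 50 mm high. Its z axis points up when it stands as it does at the start; the point is its centre, half-way up.
- large_weight_mid (a point): Stock: the larger of the two round steel balance weights with a knob on top, standing; body 36 mm diameter and 41 mm high, 58 mm high with its knob (knob 22 mm diameter), about 0.28 to 0.46 kg. Its z axis points up when it stands as it does at the start; the point is its centre, half-way up.
- small_weight_mid (a point): The smaller of the two round steel balance weights with a knob, 22 mm diameter, 36 mm high, standing among the stock. It belongs to no kit and stays where it is. Its z axis points up when it stands as it does at the start; the point is its centre, half-way up.
- code_reader_mid (a point): Stock: the code reader head, a black rounded brick, 37 mm (x) by 62 mm (y) by 30 mm high, lying flat. Its z axis points up when it stands as it does at the start; the point is its centre, half-way up.
- tip_box: Bystander behind the work: closed white lidded box, 92 x 122 x 50 mm. Origin: centre of its underside. Stays where it is.
- slide_case: Bystander behind the work: closed flat white lidded case, 93 x 100 x 46 mm. Origin: centre of its underside. Stays where it is.
Mind the look-alikes: they are no part of the job. What is shaped like the part that bears packing_block_mid but turquoise is not meant. What is shaped like the part that bears code_reader_mid but purple is not meant.

How it is judged:
By the outcome, as a careful person would: the job done as asked, in the order asked, and still so for the second after the job is handed in, with the robot touching nothing.
It also fails if it takes over 115 s, if anything falls off the work surface, if the arm or the gripper's body presses on something with over 40 N, if the wrist force passes 120 N, or if a joint passes its speed limit or range.

## Working session

There is one attempt and no reset: what is moved stays moved. The work goes in short steps, Python scripts to look and compute and a tool call to move; the robot and the scene stay as the last step left them, time stands still between calls to the robot, and variables do not carry over. Pictures are saved under pics/ and viewed, about 12 in all and at most 16, crops included, and the job is handed in when it is done.

Besides the shell and the picture viewer there is one more tool, called after "Call:" in YAML: its name, and indented under it one key for each argument. drive_tool: Moves the arm, as the interface text tells. Its arguments: {"type":"object","properties":{"increments":{"type":"array","items":{"type":"array","items":{"type":"number"}}},"claw":{"type":"number"}},"required":["increments"]}

```bash
mkdir -p pics; cat > h.py <<'E'
import numpy as np, cv2
from workcell import r, eyes
def snap(name, fn):
    d=eyes.get_image(name); cv2.imwrite('pics/'+fn+'.png', d['frame'][:,:,::-1]); np.savez('pics/'+fn+'.npz', f=d['frame'],K=d['intrinsics'],T=d['camera_from_world']); return d
def load(fn): return np.load('pics/'+fn+'.npz')
def ray(d,u,v,z,fish=False):
    K,T=d['K'],d['T']; x=(u-K[0,2])/K[0,0]; y=(v-K[1,2])/K[1,1]
    if fish:
        t=np.hypot(x,y); s=np.sin(t)/max(t,1e-9); c=np.array([x*s,y*s,np.cos(t)])
    else: c=np.array([x,y,1])
    R=T[:3,:3]; o=-R.T@T[:3,3]; w=R.T@c; return o+w*(z-o[2])/w[2]
def proj(d,p,fish=False):
    K,T=d['K'],d['T']; c=T[:3,:3]@np.array(p)+T[:3,3]
    if fish:
        rr=np.hypot(c[0],c[1]); t=np.arctan2(rr,c[2]); q=c[:2]/max(rr,1e-9)*t
    else: q=c[:2]/c[2]
    return K[0,0]*q[0]+K[0,2],K[1,1]*q[1]+K[1,2]
E
python3 - <<'E'
from h import *
for n in('scene','top'):
    d=snap(n,n+'0'); T=d['camera_from_world']; print(n, np.round(-T[:3,:3].T@T[:3,3],3), np.round(d['intrinsics'],1).tolist())
s=r.sense(); print(s)
E
```

```text
scene [ 0.079 -0.839  0.943] [[596.6, 0.0, 323.5], [0.0, 596.6, 239.0], [0.0, 0.0, 1.0]]
top [0.345 0.104 1.189] [[449.8, 0.0, 320.3], [0.0, 449.8, 233.4], [0.0, 0.0, 1.0]]
{'time': 0.1, 'q': array([-1.20491467,  0.38415117,  0.01640225,  1.37108979, -0.00633338,
        1.38819161, -0.04650132]), 'joint_velocities': array([-0.00029129, -0.00182897, -0.00120078, -0.00286321, -0.00133278,
        0.00125573, -0.00018834]), 'tau': array([ 3.19554099e-03, -6.29128933e+01,  8.47802516e-01, -3.72753489e+01,
        1.69545785e-02,  1.04232092e-02, -2.76044130e-05]), 'position': array([0.259627  , 0.56800745, 0.23036243]), 'orientation': array([-1.3830488 , -0.88673839,  0.88921089]), 'ft_force': array([ 0.09597656,  0.55423964, -0.12365039]), 'ft_torque': array([-0.03326236, -0.0168171 , -0.03356776]), 'grip_width': 0.08565063071143465}
```

View pics/scene0.png

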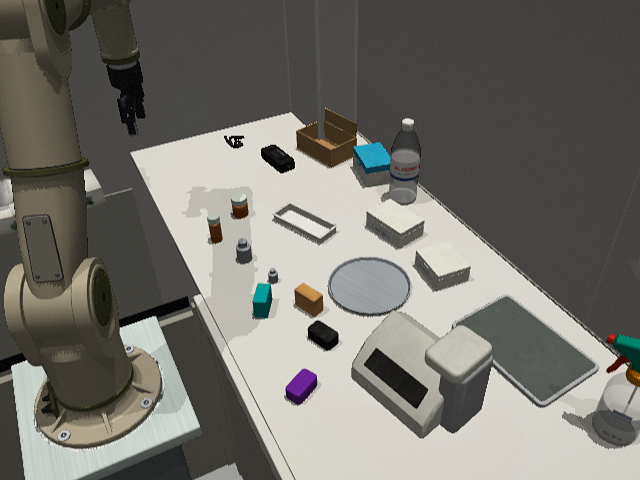

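View pics/top0.png

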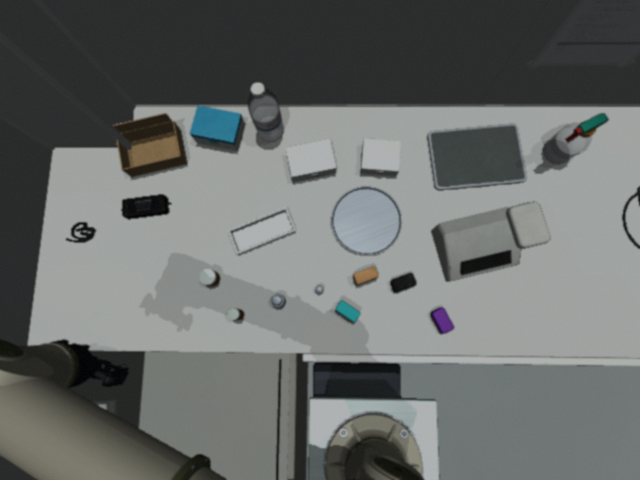

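The scene and top views show:
- **Long tray:** at (263,232) in the top view.
- **Round tray:** at (366,221).
- **Jar and slim bottle:** jar at (209,278), bottle at (235,315).
- **Weights:** large at (278,300), small at (320,289).
- **Blocks:** orange-brown at (366,276), turquoise at (347,312). The wooden one is (366,276).
- **Readers:** black at (403,283), purple at (442,320). The black one is (403,283). The black item at (146,206) is something else and far off.

I'll confirm these in one enlarged crop.

```bash
python3 - <<'E'
from h import *
d=load('top0'); f=d['f'][170:340,190:460,::-1]
f=cv2.resize(f,None,fx=2.96,fy=2.96,interpolation=cv2.INTER_CUBIC); cv2.imwrite('pics/crop.png',f)
print(f.shape)
E
```

```text
(503, 799, 3)
```

View pics/crop.png

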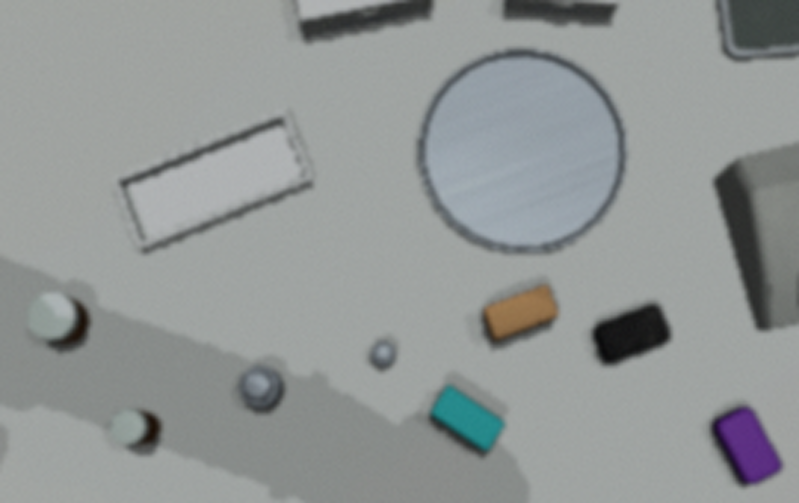

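The crop confirms the brown block at (521,312) is the wooden one and the black brick at (632,333) is the reader. The turquoise (467,420) and purple (747,446) ones are the look-alikes. Next I compute positions.

```bash
python3 - <<'E'
from h import *
from scipy.spatial.transform import Rotation as Ro
d=load('top0')
P={'jar':(52,317,.056),'bottle':(128,428,.075),'lw':(259,383,.058),'sw':(384,352,.036),'blk':(521,310,.05),'blkA':(488,326,.05),'blkB':(553,297,.05),'rd':(632,331,.03),'rdA':(598,343,.03),'rdB':(666,318,.03),'t1':(120,185,.022),'t2':(286,112,.022),'t3':(314,183,.022),'t4':(145,250,.022),'round':(522,151,.012)}
W={}
for k,(u,v,z) in P.items():
    W[k]=ray(d,u/2.96+190-.3,v/2.96+170-.3,z); print(k,np.round(W[k],3))
print('traymid',sum(W[f't{i}'] for i in(1,2,3,4))/4)
for a,b in(('blkA','blkB'),('rdA','rdB'),('t1','t2'),('t4','t3')):
    e=W[a]-W[b]; print(a,b,np.degrees(np.arctan2(e[1],e[0])),np.hypot(*e[:2]))
print(Ro.from_rotvec(r.sense()['orientation']).as_matrix().round(3))
T=d['T'];print(T.round(3))
s0=load('scene0')
for k in W: print(k,np.round(proj(s0,W[k])))
E
```

```text
jar [0.448 0.417 0.056]
bottle [0.355 0.343 0.075]
lw [0.394 0.238 0.058]
sw [0.422 0.133 0.036]
blk [0.458 0.016 0.05 ]
blkA [0.444 0.045 0.05 ]
blkB [ 0.47  -0.011  0.05 ]
rd [ 0.443 -0.081  0.03 ]
rdA [ 0.432 -0.051  0.03 ]
rdB [ 0.454 -0.11   0.03 ]
t1 [0.57  0.372 0.022]
t2 [0.638 0.225 0.022]
t3 [0.573 0.198 0.022]
t4 [0.511 0.347 0.022]
round [0.606 0.012 0.012]
traymid [0.57295878 0.28566425 0.022     ]
blkA blkB 114.48669092853176 0.06105124526890829
rdA rdB 110.56174298502906 0.0630911360534667
t1 t2 114.85850272250026 0.16247706717808066
t4 t3 112.50698138016642 0.16126279397093968
[[ 0.416 -0.001 -0.909]
 [ 0.909 -0.002  0.416]
 [-0.002 -1.    -0.   ]]
[[ 0.012 -1.    -0.022  0.127]
 [-0.982 -0.007 -0.188  0.563]
 [ 0.188  0.024 -0.982  1.1  ]
 [ 0.     0.     0.     1.   ]]
jar [238. 198.]
bottle [212. 217.]
lw [243. 241.]
sw [272. 270.]
blk [308. 292.]
blkA [297. 286.]
blkB [319. 298.]
rd [323. 330.]
rdA [312. 323.]
rdB [334. 338.]
t1 [288. 204.]
t2 [337. 226.]
t3 [318. 240.]
t4 [272. 215.]
round [368. 284.]
```

Call:
drive_tool:
  increments:
    - [0,0,0,0.12]
    - [0,0,0,0.12]
    - [0,0,0,0.12]
    - [0,0,0,0.12]
    - [0,0,0,0.12]
    - [0,0,0,0.12]

```text
time: 0.6
position: [0.2597, 0.5682, 0.2307]
orientation: [-1.547, -0.326, 0.327]
ft_force: [0.1, -0.2, -1.0]
grip_width: 0.0852
```

```bash
cat >> h.py <<'E'
from scipy.spatial.transform import Rotation as Ro
def go(p,msg=''):
    s=r.sense(); R=Ro.from_rotvec(s['orientation']).as_matrix()
    print(msg,'from',s['position'].round(4),'head %.1f'%np.degrees(np.arctan2(R[1,0],R[0,0])),'delta',(R.T@(np.array(p)-s['position'])).round(4),'t %.1f'%s['time'])
E
python3 -c "
from h import *
go([.5,.34,.25])"
```

```text
from [0.2597 0.5682 0.2307] head 23.8 delta [ 0.1276 -0.0192 -0.3058] t 0.6
```

Call:
drive_tool:
  increments:
    - [0.0128,-0.002,-0.0306,0]
    - [0.0128,-0.002,-0.0306,0]
    - [0.0128,-0.002,-0.0306,0]
    - [0.0128,-0.002,-0.0306,0]
    - [0.0128,-0.002,-0.0306,0]
    - [0.0128,-0.002,-0.0306,0]
    - [0.0128,-0.002,-0.0306,0]
    - [0.0128,-0.002,-0.0306,0]
    - [0.0128,-0.002,-0.0306,0]
    - [0.0128,-0.002,-0.0306,0]

```text
time: 1.43
position: [0.5027, 0.3403, 0.251]
orientation: [-1.546, -0.331, 0.332]
ft_force: [0.2, 0.6, -0.8]
grip_width: 0.0855
```

Call:
drive_tool:
  increments:
    - [0,0,0,0]
    - [0,0,0,0]

```text
time: 1.6
position: [0.5037, 0.339, 0.2509]
orientation: [-1.547, -0.327, 0.327]
ft_force: [0.7, 0.8, -0.4]
grip_width: 0.0853
```

```bash
python3 -c "
from h import *
d=snap('wrist','w1'); T=d['camera_from_world']; print((-T[:3,:3].T@T[:3,3]).round(3),d['intrinsics'].round(1).tolist()); go([.5,.34,.25])
l=load('w1')
for n,p in dict(jar=[.448,.417,.056],bot=[.355,.343,.075],lw=[.394,.238,.058],tray=[.573,.286,.022]).items(): print(n,np.round(proj(l,p,True)))"
```

```text
[0.475 0.402 0.394] [[371.6, 0.0, 325.8], [0.0, 371.6, 237.1], [0.0, 0.0, 1.0]]
 from [0.5021 0.3411 0.2508] head 24.1 delta [-0.0024  0.0008 -0.0002] t 1.6
jar [305. 108.]
bot [177. 146.]
lw [186. 259.]
tray [366. 274.]
```

View pics/w1.png

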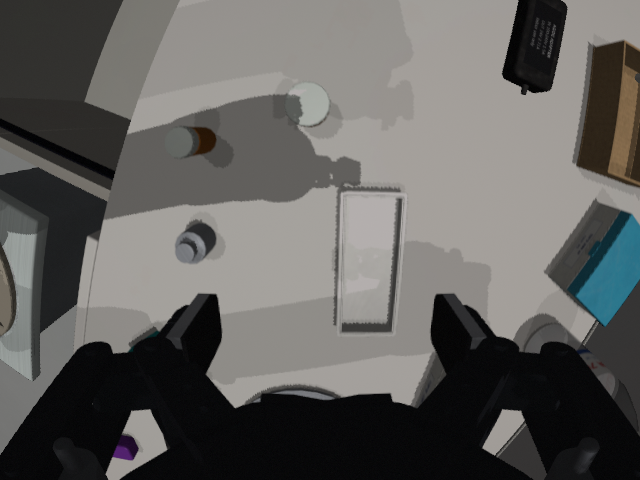

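```bash
python3 -c "
from h import *
l=load('w1')
for n,u,v,z in [('jar',308,104,.056),('bot',181,142,.075),('lw',186,251,.058),('c1',343,187,.022),('c2',406,187,.022),('c3',396,334,.022),('c4',334,333,.022)]: print(n,ray(l,u,v,z,True).round(4))
print(l['T'].round(3))
f=l['f'][170:350,310:430,::-1]; cv2.imwrite('pics/w1c.png',cv2.resize(f,None,fx=3.3,fy=3.3,interpolation=cv2.INTER_CUBIC))
"
```

```text
jar [0.449  0.4213 0.056 ]
bot [0.3576 0.3481 0.075 ]
lw [0.3917 0.2457 0.058 ]
c1 [0.512 0.361 0.022]
c2 [0.5708 0.3878 0.022 ]
c3 [0.6397 0.2318 0.022 ]
c4 [0.5724 0.2051 0.022 ]
[[ 0.914  0.405 -0.001 -0.597]
 [ 0.39  -0.88   0.272  0.062]
 [ 0.109 -0.25  -0.962  0.427]
 [ 0.     0.     0.     1.   ]]
```

View pics/w1c.png

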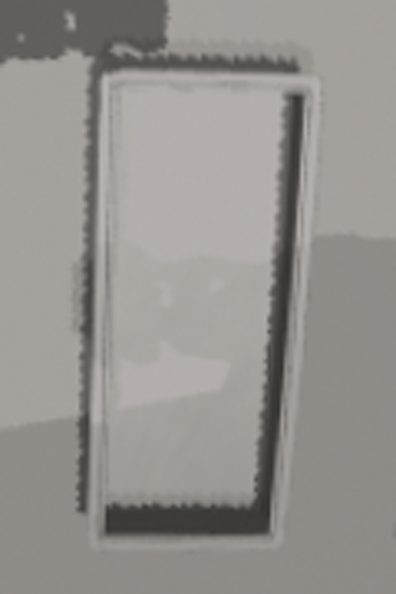

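```bash
python3 -c "
from h import *
l=load('w1')
for u,v in [(340.3,191.8),(407.6,193.6),(395.5,336),(337.9,335.5)]: print(ray(l,u,v,.022,True).round(4))
f=load('scene0')['f'][185:360,195:425,::-1]; cv2.imwrite('pics/s0c.png',cv2.resize(f,None,fx=3.4,fy=3.4,interpolation=cv2.INTER_CUBIC))
"
```

```text
[0.5115 0.3554 0.022 ]
[0.5754 0.3824 0.022 ]
[0.6405 0.2292 0.022 ]
[0.5779 0.2038 0.022 ]
```

View pics/s0c.png

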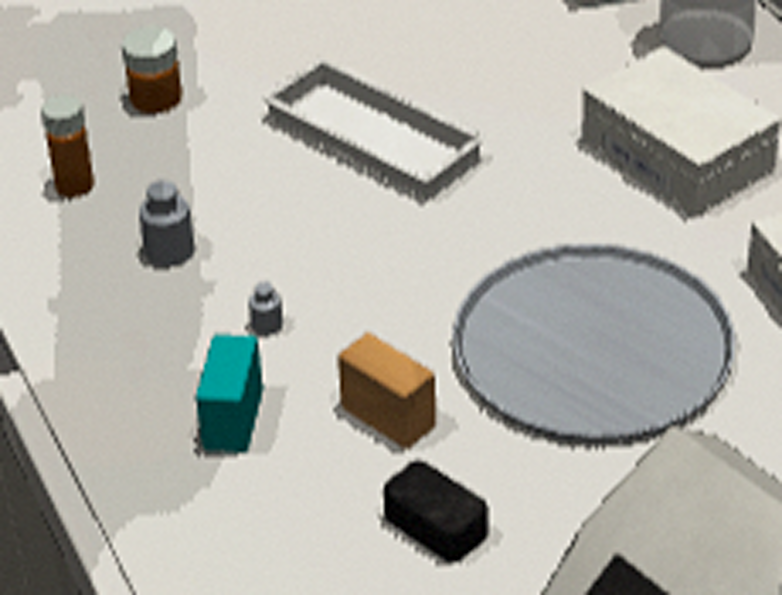

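```bash
python3 -c "
from h import *
l=load('scene0')
for n,u,v,z in [('t',264,104,.022),('t',322,64,.022),('t',480,143,.022),('t',425,188,.022),('jar',151,41,.056),('bot',64,112,.075),('lw',160,189,.058),('sw',264,290,.036),('blk',386.5,363,.05),('rd',437,489,.03),('rd a',393,475,.03),('rd b',478,508,.03),('round',593,344,.012)]: print(n,ray(l,u/3.4+195-.3,v/3.4+185-.3,z).round(4))
"
```

```text
t [0.5128 0.3457 0.022 ]
t [0.5739 0.3727 0.022 ]
t [0.6352 0.2232 0.022 ]
t [0.575 0.195 0.022]
jar [0.4523 0.4194 0.056 ]
bot [0.3569 0.338  0.075 ]
lw [0.3922 0.2421 0.058 ]
sw [0.4227 0.1331 0.036 ]
blk [0.4586 0.0168 0.05  ]
rd [ 0.446  -0.0777  0.03  ]
rd a [ 0.4275 -0.0548  0.03  ]
rd b [ 0.4607 -0.103   0.03  ]
round [0.6042 0.0043 0.012 ]
```

The wrist crop gives the tray lip corners. The scene and top cameras agree with each other: tray centre about (0.5735, 0.286), long axis about 112.8°. The wrist view is offset by about 8 mm in y, so I'll trust the two fixed cameras. Jar first.

```bash
python3 -c "
from h import *
go([.450,.418,.12])"
```

```text
from [0.5021 0.3411 0.2508] head 24.1 delta [-0.0161  0.1308  0.0914] t 1.6
```

Call:
drive_tool:
  increments:
    - [-0.0032,0.026,0.0183,0]
    - [-0.0032,0.026,0.0183,0]
    - [-0.0032,0.026,0.0183,0]
    - [-0.0032,0.026,0.0183,0]
    - [-0.0032,0.026,0.0183,0]
    - [0,0,0,0.022]
    - [0,0,0,0]

```text
time: 2.23
position: [0.4462, 0.4203, 0.1192]
orientation: [-1.549, -0.314, 0.321]
ft_force: [0.8, 0.3, -0.2]
grip_width: 0.0855
```

```bash
python3 -c "
from h import *
go([.450,.418,.022])
snap('scene','s1'); snap('wrist','w2')
a=load('s1')['f'][130:240,180:300]; b=load('w2')['f']
a=cv2.resize(a,(436,400),interpolation=cv2.INTER_CUBIC); b=cv2.resize(b,(360,270)); b=cv2.copyMakeBorder(b,0,130,0,0,0)
cv2.imwrite('pics/p2.png',np.hstack([a,b])[:,:,::-1])"
```

```text
from [0.4462 0.4203 0.1192] head 23.2 delta [ 0.003   0.0972 -0.0035] t 2.2
```

View pics/p2.png

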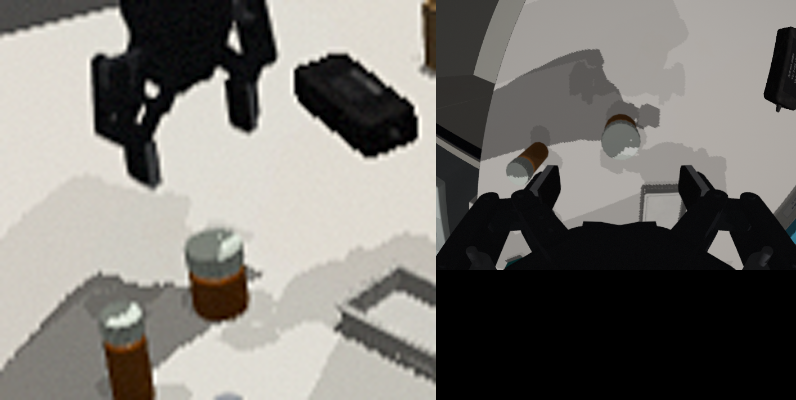

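The gripper is over the jar, which sits centred between the fingers (wrist inset at about (620,140)). Descend and grasp.

Call:
drive_tool:
  increments:
    - [0.001,0.02,-0.001,0]
    - [0.001,0.02,-0.001,0]
    - [0.001,0.02,-0.0015,0]
    - [0,0.02,0,0]
    - [0,0.017,0,0]
    - [0,0,0,0]

```text
time: 2.83
position: [0.4537, 0.4147, 0.0223]
orientation: [-1.55, -0.311, 0.315]
ft_force: [-0.7, 0.1, -0.3]
grip_width: 0.0855
```

Call:
drive_tool:
  claw: 0.03
  increments:
    - [0,0,0,0]
    - [0,0,0,0]
    - [0,0,0,0]
    - [0,0,0,0]
    - [0,0,0,0]
    - [0,0,0,0]
    - [0,0,0,0]
    - [0,0,0,0]

```text
time: 3.5
position: [0.4551, 0.4175, 0.0265]
orientation: [-1.546, -0.316, 0.311]
ft_force: [-0.8, -0.4, 7.4]
grip_width: 0.0408
```

Call:
drive_tool:
  increments:
    - [0,-0.02,0,0]
    - [0,-0.04,0,0]
    - [0,-0.04,0,0]
    - [0,0,0,0]
    - [0,0,0,0]
    - [0,0,0,0]

```text
time: 4.0
position: [0.4539, 0.4167, 0.1247]
orientation: [-1.547, -0.314, 0.313]
ft_force: [-0.1, -0.2, -1.4]
grip_width: 0.0406
```

```bash
python3 -c "
from h import *
a=np.radians(112.8); t=np.array([.5735,.286]); y=np.array([np.cos(a),np.sin(a)])
for n,q in(('jar',.053),('bot',-.059),('blk',-.006)): print(n,t+q*y)
p=t+.053*y; go([*p,.12])"
```

```text
jar [0.55296167 0.33485875]
bot [0.59636342 0.23161007]
blk [0.57582509 0.28046882]
 from [0.4539 0.4167 0.1247] head 22.9 delta [ 0.0593  0.0047 -0.1139] t 4.0
```

Call:
drive_tool:
  increments:
    - [0.0099,0,-0.019,0]
    - [0.0099,0,-0.019,0]
    - [0.0099,0,-0.019,0]
    - [0.0099,0,-0.019,0]
    - [0.0099,0,-0.019,0]
    - [0.0099,0,-0.019,0]
    - [0,0,0,0]
    - [0,0,0,0]

```text
time: 4.67
position: [0.5534, 0.3324, 0.1224]
orientation: [-1.55, -0.309, 0.313]
ft_force: [-1.0, -0.0, -0.6]
grip_width: 0.0407
```

Call:
drive_tool:
  increments:
    - [0,0.03,0,0]
    - [0,0.03,0,0]
    - [0,0,0,0]
    - [0,0,0,0]

```text
time: 5.0
position: [0.5504, 0.3348, 0.062]
orientation: [-1.549, -0.311, 0.32]
ft_force: [-0.5, -1.0, -0.6]
grip_width: 0.0406
```

```bash
python3 -c "
from h import *
go([.553,.335,.03])
snap('scene','s3'); snap('wrist','w3')
a=load('s3')['f'][150:270,230:360]; b=load('w3')['f'][80:320,220:480]
a=cv2.resize(a,(433,400),interpolation=cv2.INTER_CUBIC); b=cv2.resize(b,(367,339)); b=cv2.copyMakeBorder(b,0,61,0,0,0)
cv2.imwrite('pics/p3.png',np.hstack([a,b])[:,:,::-1])"
```

```text
from [0.5504 0.3348 0.062 ] head 23.0 delta [ 0.0026  0.032  -0.0008] t 5.0
```

View pics/p3.png

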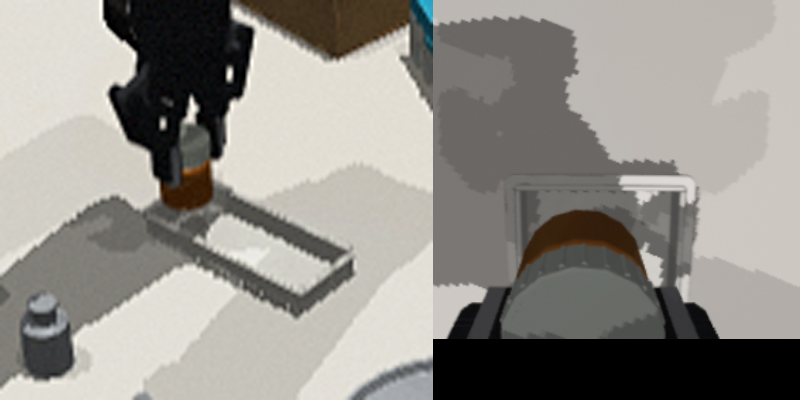

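```bash
python3 -c "
from h import *
l=load('w3')
for u,v in((510,178),(694,178)):
  print(ray(l,220+(u-433)/1.412,80+v/1.412,.022,True).round(4))
s=load('s3')
print('jar by scene',ray(s,230+188/3.33,150+200/3.33,.0355).round(4), proj(s,[.5504,.3348,.0355]))
for u,v in((147,215),(232,190),(354,255),(299,313)): print(ray(s,230+u/3.33,150+v/3.33,.022).round(4))
T=l['T'];print('cam',(-T[:3,:3].T@T[:3,3]).round(4), r.sense()['position'])
c=T[:3,:3]@np.array([.5504,.3348,.062])+T[:3,3];print(c, proj(l,[.5504,.3348,.0355],True),T[:3,:3]@Ro.from_rotvec(r.sense()['orientation']).as_matrix())
"
```

```text
[0.5143 0.3558 0.022 ]
[0.5756 0.382  0.022 ]
jar by scene [0.5477 0.3318 0.0355] (np.float64(286.93298661392805), np.float64(209.1828623015612))
[0.5181 0.3464 0.022 ]
[0.5911 0.3448 0.022 ]
[0.6365 0.2234 0.022 ]
[0.5682 0.181  0.022 ]
cam [0.5248 0.399  0.2069] [0.55318755 0.33562854 0.06556664]
[-0.00111622  0.02719517  0.1581872 ] (np.float64(323.63196159980043), np.float64(277.4211862463268)) [[ 9.99994119e-01  3.42027215e-03  2.52347972e-04]
 [ 1.17191413e-03 -2.71629631e-01 -9.62401148e-01]
 [-3.22312866e-03  9.62395784e-01 -2.71632042e-01]]
```

Call:
drive_tool:
  increments:
    - [0.004,0,-0.003,0]
    - [0,0.01,0,0]
    - [0,0.01,0,0]
    - [0,0.005,0,0]
    - [0,0.004,0,0]
    - [0,0,0,0]

```text
time: 5.6
position: [0.557, 0.333, 0.0336]
orientation: [-1.549, -0.312, 0.316]
ft_force: [-0.6, 0.2, -0.8]
grip_width: 0.0407
```

Call:
drive_tool:
  increments:
    - [0,0.003,0,0]
    - [0,0,0,0]
    - [0,0,0,0]

```text
time: 5.85
position: [0.5579, 0.3336, 0.0323]
orientation: [-1.548, -0.314, 0.314]
ft_force: [0.0, -0.3, -0.6]
grip_width: 0.0407
```

Call:
drive_tool:
  increments:
    - [0,0.0015,0,0]
    - [0,0,0,0]
    - [0,0,0,0]

```text
time: 6.1
position: [0.558, 0.3335, 0.0309]
orientation: [-1.548, -0.314, 0.314]
ft_force: [-0.0, -0.3, 0.1]
grip_width: 0.0405
```

Call:
drive_tool:
  increments:
    - [0,0.0015,0,0]
    - [0,0,0,0]
    - [0,0,0,0]

```text
time: 6.35
position: [0.5579, 0.3335, 0.0292]
orientation: [-1.548, -0.314, 0.314]
ft_force: [-0.6, 0.3, -1.3]
grip_width: 0.0406
```

Call:
drive_tool:
  increments:
    - [0,0.0015,0,0]
    - [0,0,0,0]
    - [0,0,0,0]

```text
time: 6.6
position: [0.5581, 0.3336, 0.0285]
orientation: [-1.548, -0.314, 0.313]
ft_force: [-2.2, -0.6, 4.6]
grip_width: 0.0408
```

Call:
drive_tool:
  claw: 0.06
  increments:
    - [0,0,0,0]
    - [0,0,0,0]
    - [0,0,0,0]
    - [0,-0.01,0,0]
    - [0,-0.03,0,0]
    - [0,-0.04,0,0]
    - [0,-0.02,0,0]
    - [0,0,0,0]

```text
time: 7.27
position: [0.561, 0.335, 0.1351]
orientation: [-1.544, -0.321, 0.306]
ft_force: [-0.1, -0.3, 1.1]
grip_width: 0.0595
```

```bash
python3 -c "
from h import *
go([.3565,.3405,.13])"
```

```text
from [0.561  0.335  0.1351] head 22.9 delta [-0.1863  0.0034  0.0847] t 7.3
```

Call:
drive_tool:
  claw: 0.075
  increments:
    - [-0.0311,0,0.0141,0]
    - [-0.0311,0,0.0141,0]
    - [-0.0311,0,0.0141,0]
    - [-0.0311,0,0.0141,0]
    - [-0.0311,0,0.0141,0]
    - [-0.0311,0,0.0141,0]
    - [0,0,0,0]
    - [0,0,0,0]
    - [0,0,0,0]
    - [0,0,0,0]

```text
time: 8.1
position: [0.3544, 0.3385, 0.1282]
orientation: [-1.548, -0.313, 0.312]
ft_force: [0.5, 0.0, 0.6]
grip_width: 0.0751
```

```bash
python3 -c "
from h import *
go([.3565,.3405,.03])
snap('top','t4'); snap('wrist','w4'); snap('scene','s4')
a=load('s4')['f'][150:270,190:350]; b=load('w4')['f'][80:360,160:480]
a=cv2.resize(a,(400,300),interpolation=cv2.INTER_CUBIC); b=cv2.resize(b,(400,350)); a=cv2.copyMakeBorder(a,0,50,0,0,0)
cv2.imwrite('pics/p4.png',np.hstack([a,b])[:,:,::-1])"
```

```text
from [0.3544 0.3385 0.1282] head 22.8 delta [0.0026 0.0982 0.001 ] t 8.1
```

View pics/p4.png

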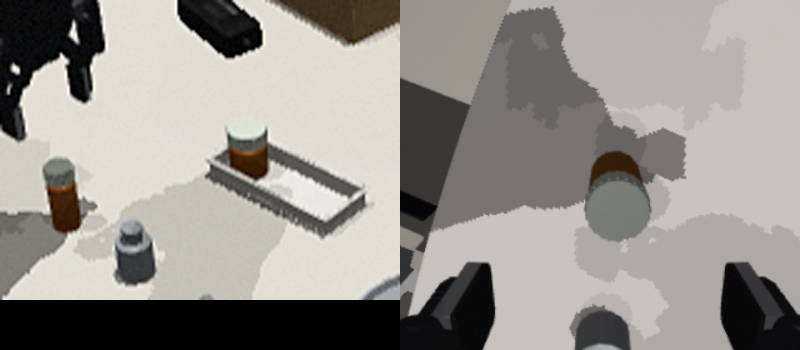

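The jar stands in the far end of the tray (left panel (247,150)). The bottle lies between the fingers ((617,208) right). Descend.

Call:
drive_tool:
  increments:
    - [0.001,0.025,0,0]
    - [0.001,0.025,0,0]
    - [0.001,0.025,0,0]
    - [0,0.023,0,0]
    - [0,0,0,0]
    - [0,0,0,0]
    - [0,0,0,0]

```text
time: 8.83
position: [0.3567, 0.3402, 0.0308]
orientation: [-1.548, -0.314, 0.313]
ft_force: [0.2, 0.8, -0.5]
grip_width: 0.0752
```

Call:
drive_tool:
  claw: 0.02
  increments:
    - [0,0,0,0]
    - [0,0,0,0]
    - [0,0,0,0]
    - [0,0,0,0]
    - [0,0,0,0]
    - [0,0,0,0]
    - [0,0,0,0]
    - [0,0,0,0]

```text
time: 9.5
position: [0.3563, 0.3404, 0.0307]
orientation: [-1.547, -0.315, 0.313]
ft_force: [1.3, -1.0, 7.3]
grip_width: 0.029
```

Call:
drive_tool:
  increments:
    - [0,-0.02,0,0]
    - [0,-0.04,0,0]
    - [0,-0.04,0,0]
    - [0,-0.02,0,0]
    - [0,0,0,0]
    - [0,0,0,0]
    - [0,0,0,0]
    - [0,0,0,0]

```text
time: 10.17
position: [0.3551, 0.3392, 0.1483]
orientation: [-1.55, -0.312, 0.316]
ft_force: [0.1, 0.5, -0.5]
grip_width: 0.0287
```

```bash
python3 -c "
from h import *
go([.599,.233,.15])
f=load('s4')['f'][185:260,260:350,::-1]; cv2.imwrite('pics/s4c.png',cv2.resize(f,None,fx=8,fy=8,interpolation=cv2.INTER_CUBIC))
"
```

```text
from [0.3551 0.3392 0.1483] head 22.9 delta [ 0.1833 -0.0019 -0.1928] t 10.2
```

View pics/s4c.png

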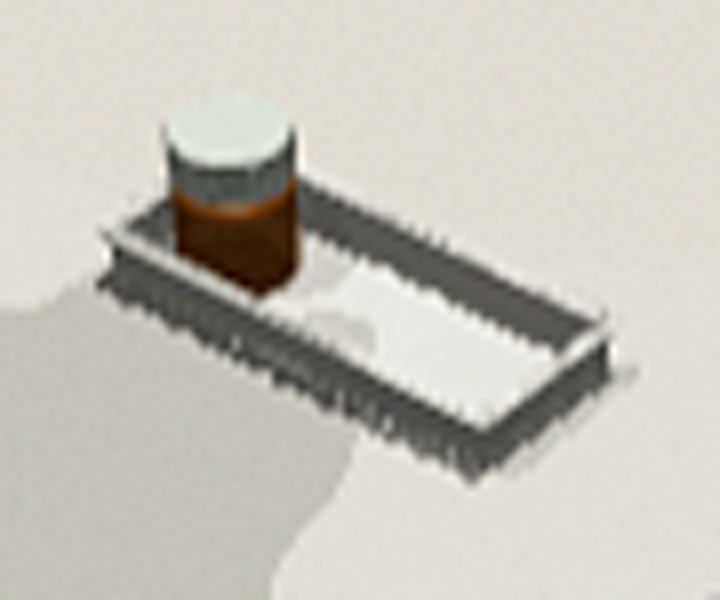

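```bash
python3 -c "
from h import *
s=load('s4')
R=lambda u,v,z: ray(s,260+u/8-.4,185+v/8-.4,z)
A,B,C=R(100,237,.022),R(612,320,.022),R(482,437,.022)
J=R(231,130,.058)
c=(A+B)/2; y=(A-C)[:2]; print(A,B,C,'len',np.hypot(*y),'w',np.hypot(*(B-C)[:2]),'head',np.degrees(np.arctan2(y[1],y[0])))
y/=np.hypot(*y); x=np.array([y[1],-y[0]])
print('centre',c,'jar',J,'jar in tray',(J-c)[:2]@x,(J-c)[:2]@y)
"
```

```text
[0.51403687 0.35036728 0.022     ] [0.63990169 0.23090909 0.022     ] [0.57673641 0.19752767 0.022     ] len 0.16520041499428623 w 0.07144348722573676 head 112.3049570134427
centre [0.57696928 0.29063819 0.022     ] jar [0.55738144 0.33735907 0.058     ] jar in tray -0.00038995116253504817 0.050659380885119704
```

Call:
drive_tool:
  increments:
    - [0.023,0,-0.0241,0]
    - [0.023,0,-0.0241,0]
    - [0.023,0,-0.0241,0]
    - [0.023,0,-0.0241,0]
    - [0.023,0,-0.0241,0]
    - [0.023,0,-0.0241,0]
    - [0.023,0,-0.0241,0]
    - [0.023,0,-0.0241,0]
    - [0,0,0,0]
    - [0,0,0,0]

```text
time: 11.0
position: [0.6012, 0.2313, 0.1472]
orientation: [-1.551, -0.308, 0.313]
ft_force: [-1.1, 0.6, -1.7]
grip_width: 0.0287
```

Call:
drive_tool:
  increments:
    - [0,0.04,0,0]
    - [0,0.03,0,0]
    - [0,0,0,0]
    - [0,0,0,0]
    - [0,0,0,0]
    - [0,0,0,0]

```text
time: 11.5
position: [0.6015, 0.2349, 0.0823]
orientation: [-1.547, -0.317, 0.312]
ft_force: [-0.3, 0.2, 0.2]
grip_width: 0.0288
```

```bash
python3 -c "
from h import *
go([.5997,.2321,.0335])"
```

```text
from [0.6015 0.2349 0.0823] head 23.0 delta [-0.0029  0.0488 -0.0018] t 11.5
```

Call:
drive_tool:
  increments:
    - [-0.0025,0.0,-0.002,0]
    - [0,0.02,0,0]
    - [0,0.015,0,0]
    - [0,0.008,0,0]
    - [0,0.003,0,0]
    - [0,0,0,0]
    - [0,0,0,0]
    - [0,0,0,0]

```text
time: 12.17
position: [0.5997, 0.2314, 0.0351]
orientation: [-1.547, -0.315, 0.312]
ft_force: [0.4, -0.5, -0.7]
grip_width: 0.0291
```

Call:
drive_tool:
  increments:
    - [0,0.0015,0,0]
    - [0,0,0,0]
    - [0,0,0,0]

```text
time: 12.42
position: [0.5993, 0.2313, 0.0328]
orientation: [-1.548, -0.315, 0.313]
ft_force: [0.5, -0.6, 1.7]
grip_width: 0.0286
```

Call:
drive_tool:
  increments:
    - [0,0.0015,0,0]
    - [0,0,0,0]
    - [0,0,0,0]

```text
time: 12.67
position: [0.5994, 0.2314, 0.0327]
orientation: [-1.547, -0.315, 0.313]
ft_force: [-5.6, -2.2, 12.4]
grip_width: 0.0289
```

Call:
drive_tool:
  claw: 0.055
  increments:
    - [0,0,0,0]
    - [0,0,0,0]
    - [0,0,0,0]
    - [0,-0.01,0,0]
    - [0,-0.03,0,0]
    - [0,-0.04,0,0]
    - [0,-0.03,0,0]
    - [0,0,0,0]
    - [0,0,0,0]

```text
time: 13.42
position: [0.6005, 0.2316, 0.144]
orientation: [-1.547, -0.318, 0.31]
ft_force: [0.2, -0.1, 0.2]
grip_width: 0.0549
```

```bash
python3 -c "
from h import *
snap('scene','s5')
f=load('s5')['f'][185:260,260:350,::-1]; cv2.imwrite('pics/s5c.png',cv2.resize(f,None,fx=6,fy=6,interpolation=cv2.INTER_CUBIC))
go([.4583,.016,.12])"
```

```text
from [0.5993 0.2313 0.1418] head 22.9 delta [-0.2137  0.0215 -0.1434] t 13.5
```

View pics/s5c.png

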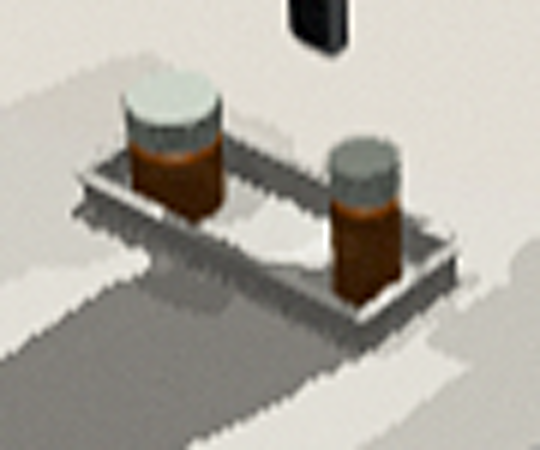

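Call:
drive_tool:
  claw: 0.07
  increments:
    - [-0.0267,0.0027,-0.0179,0]
    - [-0.0267,0.0027,-0.0179,0]
    - [-0.0267,0.0027,-0.0179,0]
    - [-0.0267,0.0027,-0.0179,0]
    - [-0.0267,0.0027,-0.0179,0]
    - [-0.0267,0.0027,-0.0179,0]
    - [-0.0267,0.0027,-0.0179,0]
    - [-0.0267,0.0027,-0.0179,0]
    - [0,0,0,0]
    - [0,0,0,0]

```text
time: 14.3
position: [0.4563, 0.0146, 0.1182]
orientation: [-1.548, -0.309, 0.313]
ft_force: [1.3, 0.3, 0.3]
grip_width: 0.0696
```

```bash
python3 -c "
from h import *
s=load('s5'); R=lambda u,v,z: ray(s,260+u/6-.4,185+v/6-.4,z)
b=R(365,158,.077); j=R(173,98,.058); y=np.array([-.3795,.925]); x=np.array([y[1],-y[0]]); c=np.array([.577,.2906])
print(b,j,[( (p[:2]-c)@x,(p[:2]-c)@y) for p in(b,j)], np.hypot(*(b-j)[:2]))
go([.4583,.016,.022])
snap('wrist','w5'); l=load('w5')
for p in([.4583,.016,.05],[.4433,.045,.05],[.4733,-.013,.05]): print(proj(l,p,True))
a=l['f'][80:400,130:510]; cv2.imwrite('pics/p5.png',cv2.resize(a,None,fx=1.5,fy=1.5)[:,:,::-1])"
```

```text
[0.59856455 0.23463259 0.077     ] [0.55713168 0.33706929 0.058     ] [(np.float64(-0.0012924204209830612), np.float64(-0.059953605638239496)), (np.float64(-0.0007431014200755042), np.float64(0.05052411899723812))] 0.11049869173713234
 from [0.4563 0.0146 0.1182] head 22.7 delta [0.0026 0.0962 0.0004] t 14.3
(np.float64(331.2013745591915), np.float64(252.2235819432907))
(np.float64(326.83585494776116), np.float64(198.285639758355))
(np.float64(335.1394435767337), np.float64(301.5277346471076))
```

View pics/p5.png

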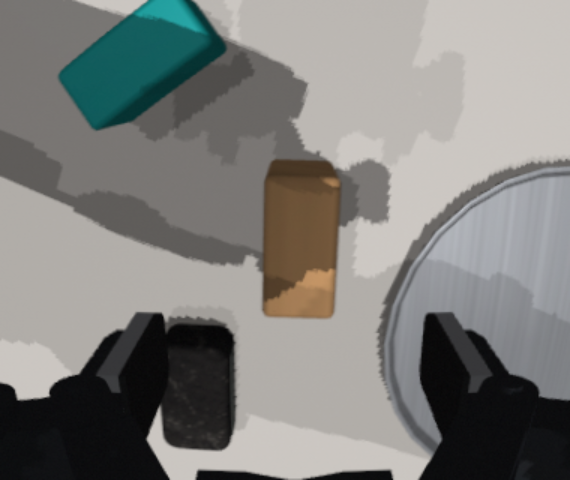

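Bottle and jar stand 110 mm apart in the tray, at y = -60 and +50 mm. In the wrist view, the wooden block (301,248) lies centred between the fingers with the turquoise one well away. Grasp.

Call:
drive_tool:
  increments:
    - [0.001,0.025,0,0]
    - [0.001,0.025,0,0]
    - [0,0.025,0,0]
    - [0,0.0205,0,0]
    - [0,0,0,0]
    - [0,0,0,0]
    - [0,0,0,0]

```text
time: 14.93
position: [0.4606, 0.0174, 0.0244]
orientation: [-1.548, -0.315, 0.314]
ft_force: [0.3, 0.3, 0.4]
grip_width: 0.0703
```

Call:
drive_tool:
  claw: 0.02
  increments:
    - [0,0,0,0]
    - [0,0,0,0]
    - [0,0,0,0]
    - [0,0,0,0]
    - [0,0,0,0]
    - [0,0,0,0]
    - [0,0,0,0]
    - [0,0,0,0]

```text
time: 15.6
position: [0.4607, 0.0171, 0.0248]
orientation: [-1.548, -0.315, 0.312]
ft_force: [-0.5, -0.0, 6.0]
grip_width: 0.0291
```

Call:
drive_tool:
  increments:
    - [0,-0.02,0,0]
    - [0,-0.04,0,0]
    - [0,-0.04,0,0]
    - [0,-0.02,0,0]
    - [0,-0.02,0,0]
    - [0,0,0,0]
    - [0,0,0,0]
    - [0,0,0,0]

```text
time: 16.27
position: [0.4593, 0.0169, 0.1632]
orientation: [-1.548, -0.313, 0.314]
ft_force: [-0.4, 0.4, -1.4]
grip_width: 0.0289
```

```bash
python3 -c "
from h import *
# block centre midway: free gap along line bottle(.5994,.2314)-> jar(.5581,.3336)
b=np.array([.5994,.2314]);j=np.array([.5581,.3336]);L=np.hypot(*(j-b));u=(j-b)/L
print(L, b+u*(15+(L*1000-36)/2)/1000, np.degrees(np.arctan2(u[1],u[0])))
p=b+u*(15+(L*1000-36)/2)/1000
go([*p,.165])"
```

```text
0.11022944252784736 [0.57987402 0.27971853] 112.00410597391668
 from [0.4593 0.0169 0.1632] head 22.9 delta [ 0.2134 -0.0019  0.1951] t 16.3
```

Call:
drive_tool:
  increments:
    - [0.0237,0,0.0217,0]
    - [0.0237,0,0.0217,0]
    - [0.0237,0,0.0217,0]
    - [0.0237,0,0.0217,0]
    - [0.0237,0,0.0217,0]
    - [0.0237,0,0.0217,0]
    - [0.0237,0,0.0217,0]
    - [0.0237,0,0.0217,0]
    - [0.0237,0,0.0217,0]
    - [0,0,0,0]

```text
time: 17.1
position: [0.5789, 0.2872, 0.1601]
orientation: [-1.545, -0.317, 0.323]
ft_force: [-2.0, 1.5, -0.4]
grip_width: 0.0292
```

Call:
drive_tool:
  increments:
    - [0,0.03,0,0]
    - [0,0.02,0,0]
    - [0,0,0,0]
    - [0,0,0,0]
    - [0,0,0,0]
    - [0,0,0,0]
    - [0,0,0,0]

```text
time: 17.68
position: [0.581, 0.2801, 0.1152]
orientation: [-1.547, -0.315, 0.312]
ft_force: [-0.6, -0.1, -1.0]
grip_width: 0.0289
```

```bash
python3 -c "
from h import *
go([.5799,.2797,.0275])
snap('scene','s6'); snap('wrist','w6')
a=load('s6')['f'][140:250,250:360]; b=load('w6')['f'][80:400,160:500]
a=cv2.resize(a,(400,400),interpolation=cv2.INTER_CUBIC); b=cv2.resize(b,(400,376)); b=cv2.copyMakeBorder(b,0,24,0,0,0)
cv2.imwrite('pics/p6.png',np.hstack([a,b])[:,:,::-1])"
```

```text
from [0.581  0.2801 0.1152] head 22.9 delta [-0.0013  0.0877  0.0001] t 17.7
```

View pics/p6.png

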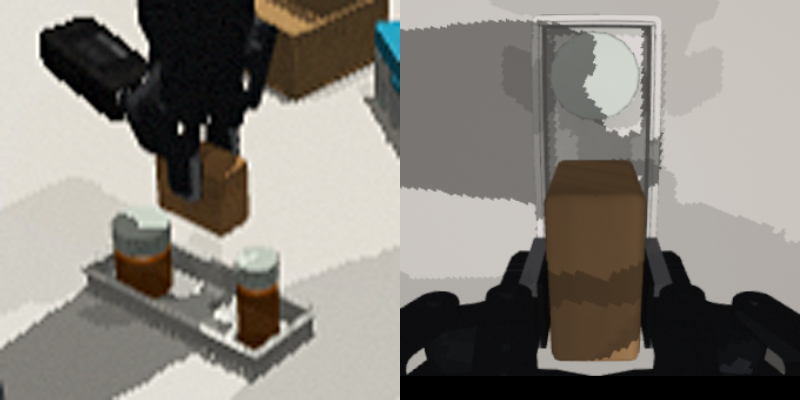

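```bash
python3 -c "
from h import *
y=np.array([-.3795,.925]); x=np.array([y[1],-y[0]])
s=load('s6'); R=lambda u,v,z: ray(s,250+u/3.636-.4,140+v/3.636-.4,z)[:2]
a,b,c=R(158,201,.0904),R(222,236,.0904),R(246,216,.0904)
j=R(142,220,.058); t=R(257,257,.077)
print('scene len',(a-b)@y,(c-b)@x)
m=(a+c)/2
for n,p in(('blk',m),('jar',j),('bot',t)): print(n,p.round(4),((p-[.577,.2906])@x).round(4),((p-[.577,.2906])@y).round(4))
l=load('w6'); W=lambda u,v,z: ray(l,160+(u-400)*.85,80+v*.851,z,True)[:2]
f=(W(545,195,.1404)+W(643,195,.1404))/2; n=(W(550,360,.1404)+W(640,360,.1404))/2; J=W(596,76,.058)
print('wrist',f,n,(f-n)@y,J); d=(f+n)/2-J; print('blk-jar',d@x,d@y, 'tcp-blk', ((f+n)/2-[.581,.2801])@y)
"
```

```text
scene len 0.06239453269712939 0.02808456867633393
blk [0.5836 0.2898] 0.0058 -0.0032
jar [0.5592 0.3402] 0.0023 0.0526
bot [0.5995 0.2373] 0.0005 -0.0579
wrist [0.56710706 0.3101515 ] [0.59007101 0.25653337] 0.05831159032921936 [0.55584621 0.33900705]
blk-jar -8.761568971485856e-05 -0.060120672369359245 tcp-blk 0.003914210968037337
```

Call:
drive_tool:
  increments:
    - [0,0.02,0,0]
    - [0,0.02,0,0]
    - [0,0.015,0,0]
    - [0,0.01,0,0]
    - [0,0.01,0,0]
    - [0,0.008,0,0]
    - [0,0,0,0]
    - [0,0,0,0]
    - [0,0,0,0]

```text
time: 18.53
position: [0.5808, 0.2801, 0.0316]
orientation: [-1.548, -0.315, 0.313]
ft_force: [0.1, 0.6, -1.2]
grip_width: 0.0292
```

Call:
drive_tool:
  increments:
    - [0,0.003,0,0]
    - [0,0,0,0]
    - [0,0,0,0]
    - [0,0,0,0]

```text
time: 18.87
position: [0.5803, 0.2799, 0.0279]
orientation: [-1.548, -0.314, 0.314]
ft_force: [-0.2, 0.3, -0.7]
grip_width: 0.0292
```

Call:
drive_tool:
  increments:
    - [0,0.0015,0,0]
    - [0,0,0,0]
    - [0,0,0,0]

```text
time: 19.12
position: [0.5805, 0.28, 0.0269]
orientation: [-1.548, -0.314, 0.313]
ft_force: [-2.3, -0.8, 6.7]
grip_width: 0.0289
```

Call:
drive_tool:
  claw: 0.05
  increments:
    - [0,0,0,0]
    - [0,0,0,0]
    - [0,0,0,0]
    - [0,-0.01,0,0]
    - [0,-0.03,0,0]
    - [0,-0.04,0,0]
    - [0,-0.03,0,0]
    - [0,0,0,0]
    - [0,0,0,0]

```text
time: 19.87
position: [0.5818, 0.2804, 0.1395]
orientation: [-1.546, -0.318, 0.309]
ft_force: [-0.7, 0.9, -1.0]
grip_width: 0.0502
```

```bash
python3 -c "
from h import *
go([.393,.239,.11])"
```

```text
from [0.5818 0.2804 0.1395] head 22.9 delta [-0.1901  0.0285  0.0353] t 19.9
```

Call:
drive_tool:
  claw: 0.075
  increments:
    - [-0.0272,0.0041,0.005,0]
    - [-0.0272,0.0041,0.005,0]
    - [-0.0272,0.0041,0.005,0]
    - [-0.0272,0.0041,0.005,0]
    - [-0.0272,0.0041,0.005,0]
    - [-0.0272,0.0041,0.005,0]
    - [-0.0272,0.0041,0.005,0]
    - [0,0,0,0]
    - [0,0,0,0]
    - [0,0,0,0]

```text
time: 20.7
position: [0.3914, 0.238, 0.1074]
orientation: [-1.548, -0.314, 0.314]
ft_force: [1.0, 0.5, -0.5]
grip_width: 0.0751
```

```bash
python3 -c "
from h import *
go([.393,.239,.006])
snap('wrist','w7'); snap('scene','s7')
a=load('s7')['f'][165:255,220:350]; b=load('w7')['f'][80:400,160:500]
a=cv2.resize(a,(433,300),interpolation=cv2.INTER_CUBIC); b=cv2.resize(b,(367,345)); a=cv2.copyMakeBorder(a,0,45,0,0,0)
cv2.imwrite('pics/p7.png',np.hstack([a,b])[:,:,::-1])"
```

```text
from [0.3914 0.238  0.1074] head 22.9 delta [0.0018 0.1014 0.0003] t 20.7
```

View pics/p7.png

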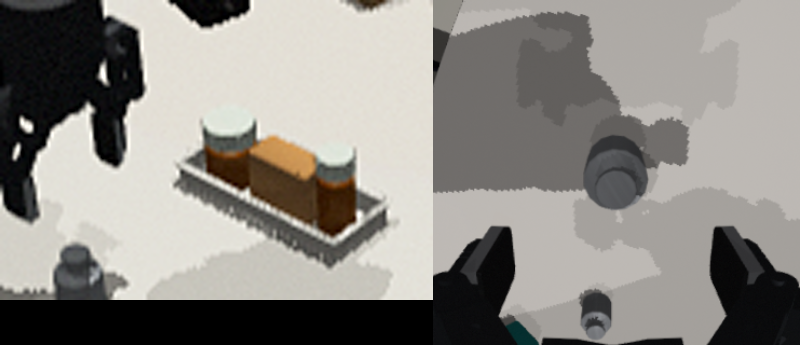

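The sampling kit looks right: jar, block and bottle stand in line in the tray (left panel). The large weight (615,180) lies between the fingers, with the small weight well clear. Grasp.

Call:
drive_tool:
  increments:
    - [0.001,0.025,0,0]
    - [0.001,0.025,0,0]
    - [0,0.025,0,0]
    - [0,0.018,0,0]
    - [0,0.006,0,0]
    - [0,0,0,0]
    - [0,0,0,0]

```text
time: 21.38
position: [0.3938, 0.2387, 0.0089]
orientation: [-1.548, -0.314, 0.313]
ft_force: [0.7, -0.4, 0.2]
grip_width: 0.0751
```

Call:
drive_tool:
  claw: 0.02
  increments:
    - [0,0,0,0]
    - [0,0,0,0]
    - [0,0,0,0]
    - [0,0,0,0]
    - [0,0,0,0]
    - [0,0,0,0]
    - [0,0,0,0]
    - [0,0,0,0]

```text
time: 22.05
position: [0.3935, 0.2391, 0.0097]
orientation: [-1.547, -0.315, 0.313]
ft_force: [-1.8, -2.4, 9.8]
grip_width: 0.035
```

Call:
drive_tool:
  increments:
    - [0,-0.02,0,0]
    - [0,-0.04,0,0]
    - [0,-0.04,0,0]
    - [0,0,0,0]
    - [0,0,0,0]
    - [0,0,0,0]

```text
time: 22.55
position: [0.3923, 0.2384, 0.1079]
orientation: [-1.548, -0.313, 0.315]
ft_force: [-0.4, -0.2, -5.2]
grip_width: 0.0342
```

```bash
python3 -c "
from h import *
go([.605,.045,.11])"
```

```text
from [0.3923 0.2384 0.1079] head 22.9 delta [ 0.1206 -0.0023 -0.261 ] t 22.6
```

Call:
drive_tool:
  increments:
    - [0.0134,0,-0.029,0]
    - [0.0134,0,-0.029,0]
    - [0.0134,0,-0.029,0]
    - [0.0134,0,-0.029,0]
    - [0.0134,0,-0.029,0]
    - [0.0134,0,-0.029,0]
    - [0.0134,0,-0.029,0]
    - [0.0134,0,-0.029,0]
    - [0.0134,0,-0.029,0]
    - [0,0,0,0]

```text
time: 23.38
position: [0.6076, 0.0378, 0.1058]
orientation: [-1.554, -0.306, 0.311]
ft_force: [-0.7, -2.2, -4.1]
grip_width: 0.0345
```

Call:
drive_tool:
  increments:
    - [0,0.03,0,0]
    - [0,0.03,0,0]
    - [0,0.02,0,0]
    - [0,0.01,0,0]
    - [0,0,0,0]
    - [0,0,0,0]
    - [0,0,0,0]
    - [0,0,0,0]

```text
time: 24.05
position: [0.6058, 0.0453, 0.0184]
orientation: [-1.548, -0.314, 0.314]
ft_force: [-0.3, 0.7, -5.2]
grip_width: 0.0343
```

Contact is expected at about 0.0137.

Call:
drive_tool:
  increments:
    - [0,0.003,0,0]
    - [0,0,0,0]
    - [0,0,0,0]
    - [0,0.0015,0,0]
    - [0,0,0,0]
    - [0,0,0,0]

```text
time: 24.55
position: [0.6057, 0.0453, 0.0139]
orientation: [-1.548, -0.314, 0.314]
ft_force: [-0.5, -0.3, -4.3]
grip_width: 0.0345
```

Call:
drive_tool:
  increments:
    - [0,0.001,0,0]
    - [0,0,0,0]
    - [0,0,0,0]

```text
time: 24.8
position: [0.6059, 0.0453, 0.0136]
orientation: [-1.548, -0.314, 0.313]
ft_force: [-4.2, 0.2, 3.9]
grip_width: 0.0343
```

Call:
drive_tool:
  claw: 0.06
  increments:
    - [0,0,0,0]
    - [0,0,0,0]
    - [0,0,0,0]
    - [0,-0.01,0,0]
    - [0,-0.03,0,0]
    - [0,-0.04,0,0]
    - [0,-0.01,0,0]
    - [0,0,0,0]
    - [0,0,0,0]

```text
time: 25.55
position: [0.6067, 0.0453, 0.1047]
orientation: [-1.548, -0.316, 0.311]
ft_force: [-1.0, 0.1, 0.4]
grip_width: 0.0601
```

```bash
python3 -c "
from h import *
go([.4445,-.080,.10])"
```

```text
from [0.6067 0.0453 0.1047] head 22.9 delta [-0.1982  0.0041 -0.0523] t 25.6
```

Call:
drive_tool:
  claw: 0.075
  increments:
    - [-0.0284,0,-0.0075,0]
    - [-0.0284,0,-0.0075,0]
    - [-0.0284,0,-0.0075,0]
    - [-0.0284,0,-0.0075,0]
    - [-0.0284,0,-0.0075,0]
    - [-0.0284,0,-0.0075,0]
    - [-0.0284,0,-0.0075,0]
    - [0,0,0,0]
    - [0,0,0,0]
    - [0,0,0,0]

```text
time: 26.38
position: [0.4431, -0.08, 0.1027]
orientation: [-1.548, -0.314, 0.314]
ft_force: [0.1, 0.4, 0.2]
grip_width: 0.0748
```

```bash
python3 -c "
from h import *
go([.4445,-.080,.007])
snap('wrist','w8'); snap('scene','s8')
a=load('s8')['f'][220:360,250:430]; b=load('w8')['f'][80:400,160:500]
a=cv2.resize(a,(433,337),interpolation=cv2.INTER_CUBIC); b=cv2.resize(b,(367,345)); a=cv2.copyMakeBorder(a,0,8,0,0,0)
cv2.imwrite('pics/p8.png',np.hstack([a,b])[:,:,::-1])"
```

```text
from [ 0.4431 -0.08    0.1027] head 22.9 delta [ 0.0013  0.0957 -0.0005] t 26.4
```

View pics/p8.png

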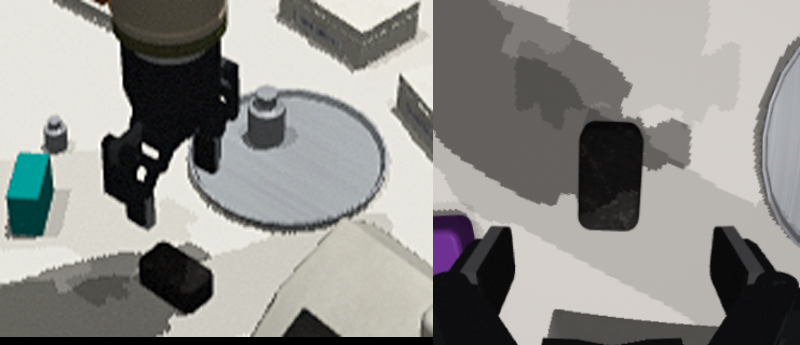

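The weight stands in the round tray ((266,130) left). The reader is centred and aligned between the fingers ((611,177) right), with the purple look-alike off to the side. Grasp.

Call:
drive_tool:
  increments:
    - [0.001,0.025,0,0]
    - [0,0.025,0,0]
    - [0,0.025,0,0]
    - [0,0.016,0,0]
    - [0,0.005,0,0]
    - [0,0,0,0]
    - [0,0,0,0]

```text
time: 27.07
position: [0.4446, -0.08, 0.0073]
orientation: [-1.548, -0.314, 0.314]
ft_force: [-0.1, 0.1, 0.1]
grip_width: 0.0748
```

Call:
drive_tool:
  claw: 0.02
  increments:
    - [0,0,0,0]
    - [0,0,0,0]
    - [0,0,0,0]
    - [0,0,0,0]
    - [0,0,0,0]
    - [0,0,0,0]
    - [0,0,0,0]
    - [0,0,0,0]

```text
time: 27.73
position: [0.4449, -0.0801, 0.0081]
orientation: [-1.548, -0.315, 0.312]
ft_force: [-0.7, -0.1, 7.6]
grip_width: 0.0347
```

Call:
drive_tool:
  increments:
    - [0,-0.02,0,0]
    - [0,-0.04,0,0]
    - [0,-0.04,0,0]
    - [0,-0.02,0,0]
    - [0,0,0,0]
    - [0,0,0,0]
    - [0,0,0,0]

```text
time: 28.32
position: [0.4434, -0.0799, 0.1263]
orientation: [-1.547, -0.313, 0.315]
ft_force: [0.3, -0.4, -1.9]
grip_width: 0.035
```

```bash
python3 -c "
from h import *
s=load('s8'); R=lambda u,v,z: ray(s,250+u/2.406-.4,220+v/2.406-.4,z)[:2]
print('tray',R(288,158,.012),'lw knob',R(265,93,.062))
go([.612,-.03,.13])"
```

```text
tray [0.60562677 0.00584272] lw knob [0.60361099 0.04775247]
 from [ 0.4434 -0.0799  0.1263] head 22.9 delta [ 0.1747 -0.0038 -0.0198] t 28.3
```

Call:
drive_tool:
  increments:
    - [0.0298,0,-0.0036,0]
    - [0.0298,0,-0.0036,0]
    - [0.0298,0,-0.0036,0]
    - [0.0298,0,-0.0036,0]
    - [0.0298,0,-0.0036,0]
    - [0.0298,0,-0.0036,0]
    - [0,0,0,0]
    - [0,0,0,0]
    - [0,0,0,0]

```text
time: 29.07
position: [0.6158, -0.031, 0.1248]
orientation: [-1.548, -0.31, 0.317]
ft_force: [-0.2, -1.0, -0.7]
grip_width: 0.0345
```

Call:
drive_tool:
  increments:
    - [0,0.03,0,0]
    - [0,0.03,0,0]
    - [0,0.03,0,0]
    - [0,0.01,0,0]
    - [0,0.01,0,0]
    - [0,0,0,0]
    - [0,0,0,0]
    - [0,0,0,0]
    - [0,0,0,0]

```text
time: 29.82
position: [0.6184, -0.0305, 0.0188]
orientation: [-1.548, -0.316, 0.312]
ft_force: [0.1, -0.1, -0.5]
grip_width: 0.0345
```

Contact is expected at about 0.012.

Call:
drive_tool:
  increments:
    - [0,0.003,0,0]
    - [0,0.002,0,0]
    - [0,0,0,0]
    - [0,0,0,0]
    - [0,0,0,0]

```text
time: 30.23
position: [0.6174, -0.0303, 0.0122]
orientation: [-1.548, -0.314, 0.313]
ft_force: [0.4, -0.1, 0.3]
grip_width: 0.0348
```

Call:
drive_tool:
  increments:
    - [0,0.0015,0,0]
    - [0,0,0,0]
    - [0,0,0,0]

```text
time: 30.48
position: [0.6174, -0.0303, 0.0121]
orientation: [-1.547, -0.314, 0.313]
ft_force: [-5.8, 1.2, 13.8]
grip_width: 0.0345
```

Call:
drive_tool:
  claw: 0.06
  increments:
    - [0,0,0,0]
    - [0,0,0,0]
    - [0,0,0,0]
    - [0,0,0,0]
    - [0,-0.01,0,0]
    - [0,-0.03,0,0]
    - [0,-0.04,0,0]
    - [0,-0.04,0,0]
    - [0,-0.04,0,0]
    - [0,0,0,0]

```text
time: 31.32
position: [0.6213, -0.0314, 0.1805]
orientation: [-1.55, -0.324, 0.303]
ft_force: [1.6, -0.9, 1.4]
grip_width: 0.0602
```

Call:
drive_tool:
  increments:
    - [-0.04,0,0,0]
    - [-0.04,0,0,0]
    - [-0.04,0,0,0]
    - [-0.04,0,0,0]
    - [0,0,0,0]
    - [0,0,0,0]
    - [0,0,0,0]
    - [0,0,0,0]

```text
time: 31.98
position: [0.4709, -0.0921, 0.171]
orientation: [-1.548, -0.316, 0.314]
ft_force: [0.1, -0.3, -0.5]
grip_width: 0.0599
```

```bash
python3 -c "
from h import *
snap('top','t9'); snap('scene','s9')
a=load('t9')['f'][195:300,190:430]; b=load('s9')['f'][180:360,200:430]
a=cv2.resize(a,(500,219),interpolation=cv2.INTER_CUBIC); b=cv2.resize(b,(500,380),interpolation=cv2.INTER_CUBIC)
cv2.imwrite('pics/p9.png',np.vstack([a,b])[:,:,::-1])"
```

```text
(no output)
```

View pics/p9.png

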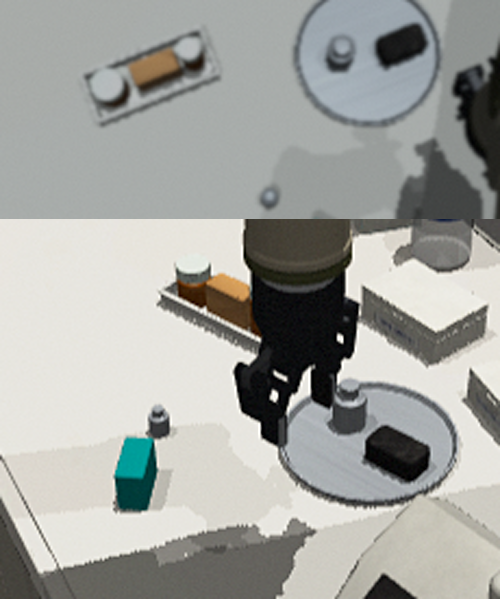

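```bash
python3 -c "
from h import *
l=load('t9'); g=l['f'].max(2); m=np.zeros_like(g); m[200:235,360:400]=(g[200:235,360:400]<70)
c=max(cv2.findContours(m,cv2.RETR_EXTERNAL,cv2.CHAIN_APPROX_NONE)[0],key=cv2.contourArea)
b=cv2.boxPoints(cv2.minAreaRect(c)); print(cv2.minAreaRect(c))
ctr=ray(l,190+367/2.083,195+53/2.083,.012)[:2]; print('tray top',ctr)
for z in(.034,):
  P=np.array([ray(l,u,v,z)[:2] for u,v in b]); print(P.round(3),P.mean(0),'r',np.hypot(*(P-ctr).T).round(3))
lw=ray(l,190+342/2.083,195+44/2.083,.062)[:2]; print('lw',lw,lw-ctr)
s=load('s9'); R=lambda u,v,z: ray(s,200+u/2.174-.4,180+(v-219)/2.111-.4,z)[:2]
print('scene tray',R(368,443,.012),'reader',R(397,446,.034),'lw',R(348,384,.062))
"
```

```text
((382.0, 216.50003051757812), (14.298541069030762, 23.76900291442871), 68.19859313964844)
tray top [0.60637549 0.01121088]
[[ 0.618  0.007]
 [ 0.642 -0.051]
 [ 0.607 -0.064]
 [ 0.583 -0.006]] [ 0.61243628 -0.02855911] r [0.012 0.072 0.075 0.03 ]
lw [0.60640708 0.04580321] [3.15945602e-05 3.45923332e-02]
scene tray [0.60403265 0.00504123] reader [ 0.61521048 -0.03277939] lw [0.60432658 0.04931377]
```

Top and scene agree: the reader's corners lie within about 75 mm of the tray centre (flat floor to 85 mm), and the weight's edge within about 62 mm. All five items stand or lie as asked, so I hand in.

```bash
python3 -c "
from h import *
r.hand_in(); print(r.sense()['time'])"
```

```text
the job is handed in; nothing more can be done
the job is handed in; nothing more can be done
```

Both kits are made up and the job is handed in, at about 32 s of the 115 s allowed; no verdict was reported.

- **Sampling kit:** I placed the jar first, then the slim bottle, then the wooden block flat and lengthwise between them. The last top view shows all three in line inside the long tray. The gap measured about 74 mm for the 60 mm block, so it has a few millimetres of play at each end.
- **Balance-check kit:** The large weight stands upright with its edge about 53–62 mm from the tray centre. The code reader lies flat with its corners about 72–75 mm out, and the flat floor runs to 85 mm.
- **Left in place:** I did not touch the small weight, the two lidded boxes or the turquoise and purple look-alikes.
- **Forces:** The highest wrist force I read was about 15 N, while setting items down.
- **Disagreements:** The wrist camera read about 8 mm off in y from the fixed cameras early on. The fixed cameras themselves differed by 3–6 mm in y, so I placed items by positions relative to each other and by contact force. In the final scene view the gripper hid the slim bottle, so the top view and an earlier scene view are what confirm it.

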